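# Seat a specimen bar in the gauging jig and hold it

## Robot

A 6-joint arm with a two-finger parallel gripper is mounted at the origin on the work surface. World frame = base frame: x ahead of the robot, y to its left, z up, the work surface at z = 0. Lengths are in mm, angles in rad, forces in N, time in s.
With the tool pointing down it reaches from about 275 to 750 mm from the base axis. Payload 10.2 kg.
Tool frame: the origin (TCP) lies between the finger pads; the fingertips stand 11 mm ahead of it and the grasp point (between the pads) lies 8 mm behind it (ctrl.nose_length is the distance from the TCP to the fingertips, in mm); x points along the fingers, y is the direction in which the jaws open and shut, and the axes are right-handed (so a half turn about x gives the same grasp; the last joint's range is limited). The gripper opens to 85 mm and grips with 20 to 120 N. Pads are 22 mm wide; open, the fingers measure 114 mm over their backs; the gripper's body (76 mm by 85 mm) begins 54 mm behind the grasp point. The pads swing forward as they close: fully open they stand 13 mm farther back than shut.
Start: joints at [-1.374, 0.313, 1.498, -0, 1.331, -0.223], TCP at [213.967, -479.426, 242.294] pointing down, gripper open.
Joint ranges: [-2.94, 2.94], [-0.97, 2.17], [0.19, 2.56], [-1.23, 4.37], [0.02, 3.11], [-2.88, 2.88]. Speed limits (rad/s): [2.39, 2.39, 3.01, 3.14, 3.14, 3.14].

## Interface

Orientations are given as a unit quaternion [w, x, y, z].
In Python, from rig import ctrl, capture, ticket gives the robot as it stands.
- The arm moves only by the tool step_arm, never from a script. Its argument "commands" is a list of rows, each a list of 2 entries, a list of its own where there are three numbers: the shift along the world's x, y, z normalised to -1 to 1, where 1 is 0.04 m, then the turn about the world's z normalised to -1 to 1, where 1 is 180 degrees. A call has 1 to 5 rows; each row shifts and turns the commanded pose from where the row before left it; what a row does not reach is not made up. A row lasts 1/10 s, in which the tool goes at most 50 mm and 8.59 degrees, less where a joint would pass 70% of its speed; a pose out of reach is approached as far as the arm can. A call with a number of a shift or a turn outside -1 to 1 is refused whole. A call with a gripper value outside its range is refused whole. "gripper" is the closure, from -1 (fully open) to 1 (shut), so that 0 is half open, set as the call begins (left out, the last holds). The fingers move at their own pace and stop on an object; "force" is the grip in N (left out, the last holds). Time passes only in rows, so rows that do not move let the fingers close. It gives the time, the measured TCP pose, the force and the opening at its end, in the units of the state.
- ctrl.sense(): the state, without advancing time (a new reading comes with each control period).
- capture(name): name is "side" or "top"; returns a dict with "image" (400x640x3 uint8, blue, green, red), "fov_y" (degrees; the focal length in pixels is half the picture's height over the tangent of half this angle, whatever the lens; pixels are square), "cx", "cy" (the principal point, pixels), "origin" and "orientation" of the camera in the world. Camera axes: x right, y down, z forward; pixel columns grow to the right and rows downward; lengths in mm; the calibration is good to about 2 mm. A picture is of the moment at which its call begins. There is no depth.
- ticket.finish_job(): hands the job in, once; it reports no verdict.
The state is a dict: "time_s": time; "joints": joint angles; "dq": joint speeds; "tau": joint torques, N m; "eef_pos": TCP position; "ee_rot": TCP orientation; "force": force on the tool from outside, world axes, zero at the start; "wrist_torque": the same for the moment, N m; "grip_width": opening from 0.0 (shut) to 1.0 (fully open).
Only numpy, scipy, OpenCV 4.12 (cv2) and the standard library are available. Lean on these libraries where they do the work, as an engineer would, in place of code of your own. Each camera call takes 0.05 s, during which the arm holds its last target.

## Task

On the steel gauging jig, first wind the winged key clockwise, in several part turns, until it is fully wound and the stop block is all the way out. Then lay the longer white bar flat on the jig's bed, seat it square against the fence with its end up to the stop, and press it with one firm diagonal push against fence and bed together (clearly more than its own weight on the bed, and about 10 N or more each way). Finish while still holding that push, not letting go, and leave the other things on the bench where they are.

Things in the scene. Friction and masses are not known exactly. Their poses are not given: they have to be found in the camera images.
- jig: the fixed gauging jig, a steel base plate 140 (x) x 300 (y) mm. Origin on the bench top. In its frame the fence stands at +x and the housing of stop and key at the +y end (x -55..45, y 90..168 mm, up to z = 50 mm). With the bar seated against the wound-out stop, the bar's centre is at about x 30, y -1, z 32 mm, its long axis along y
- bed: the jig's flat bed plate, part of the jig: upper face at z = 12 mm of the jig frame, spanning x -60..50, y -126..90 mm there; origin 2 mm below its upper face
- fence: the jig's upright fence, part of the jig: its face is the plane x = 50 mm of the jig frame, looking to jig -x (towards the robot); 14 mm thick, 216 mm long, its top at z = 57 mm; origin on that face, 10 mm above the bench
- key (a joint): turn of the winged key, rad: 0 = slack, 2.8 = fully wound (hard end). Grows as the key turns clockwise seen from above; starts at 0 to 0.6. Turning takes about 0.2 to 0.25 N m; the key stays where it is left. Each rad drives the stop block 10 mm out
- key_grip (a point): centre of the key's upright flat wing: 38 mm long (its x axis), 10 mm thick (its y axis: pinch across this), 30 mm high, so from 15 mm below to 15 mm above this point, which is 80 mm above the bench; vertical turning axis through this point. Nothing within 60 mm stands higher than 57 mm above the bench
- stop_face (a point): centre of the end face of the stop block (50 mm wide in jig x, 30 mm high); faces jig -y; slides to jig -y as the key is wound; fully out it lies at jig y = 54 mm. It holds about 15 N along y before it creeps back
- bar_center (a point): centre of the LONG white ceramic bar, to be used: 40 (its x) x 110 (its y, long axis) x 40 mm high (its z), 0.3 to 0.5 kg. Both long upper edges have a 45 degree chamfer 8 mm wide and high, so the side faces are upright up to 32 mm above its underside. Starts flat on the bench. Sliding it takes 3 to 10 N
- bar: the same long bar; origin under its centre, on its underside
- short_bar_center (a point): the SHORT white bar: same 40 x 40 mm cross-section but only 60 mm long; not the one to use, leave it alone; origin at its centre
- slug: bystander: upright steel cylinder, 32 mm across, 45 mm high, origin under its centre
- crucible: bystander: small open white cup, 48 mm across, 45 mm high, origin under its centre
- jar: bystander: closed jar, 60 mm across, 75 mm high, origin under its centre
- bottle: bystander: amber bottle, 64 mm across, 150 mm high, origin under its centre
- weight: bystander: brass weight with a knob, 36 mm across, 42 mm high, origin under its centre
- screwdriver: bystander: screwdriver lying flat, 190 mm long along its x axis
- tweezers: bystander: steel tweezers lying flat, 130 mm long along their x axis, origin at the middle, underneath
Not all that is in view belongs to the job. What is shaped like the bar but orange or turquoise is not meant.

How it is judged (in metres and radians):
On the way, in this order (a step that is already met when the one before it is completed fails the run):
1. the key is fully wound and the stop out, the bar not yet in the corner (value of joint key above 2.6 rad), for 0.2 s.
2. the long bar lies in the corner of fence, bed and stop (value of joint key above 2.6 rad and x of bar_center in the frame of jig between 0.027 and 0.033 m and z of bar_center in the frame of jig between 0.029 and 0.035 m and y of bar_center in the frame of jig between -0.007 and 0.003 m and angle between the y axis of bar and the y axis of jig, either way round below 0.04 rad and angle between bar's own z axis and vertical below 0.05 rad), for 0.1 s.
At the end, for the whole second after the job is handed in: key wound past 2.6 rad; the long bar flat and square (within 0.04 rad) in the corner: within 3 mm of touching fence and bed, its end within 5 mm of the wound-out stop; pressed with more than 4 N on the fence and more than 8 N on the bed, and still, through the last second (all of step 2 and contact force between bar and fence above 4 N and contact force between bar and bed above 8 N and linear speed of bar below 0.01 m/s); the arm keeps its last pose, push and grip.
It fails at once if a bystander is moved more than 30 mm (distance of any of short_bar_center, slug, crucible, jar, bottle, weight, screwdriver, tweezers from where it was at the start of the episode above 0.03 m).
It also fails if it takes over 72 s, if anything falls off the work surface, if the arm or the gripper's body presses on something with over 40 N, if the wrist force passes 120 N, or if a joint passes its speed limit or range.

## Working session

There is one attempt and no reset: what is moved stays moved. The work goes in short steps, Python scripts to look and compute and a tool call to move; the robot and the scene stay as the last step left them, time stands still between calls to the robot, and variables do not carry over. Pictures are saved under pics/ and viewed, and the job is handed in when it is done.

Besides the shell and the picture viewer there is one more tool, called after "Request:" by a JSON object that holds its "op" and its "data", one argument or row to a line. step_arm: Moves the arm, as the interface text tells. Its arguments: {"type":"object","properties":{"commands":{"type":"array","items":{"type":"array"}},"gripper":{"type":"number"},"force":{"type":"number"}},"required":["commands"]}

```bash
mkdir -p pics; ls; cat > h.py <<'E'
import numpy as np, cv2
from rig import ctrl, capture, ticket
from scipy.spatial.transform import Rotation as R
def shot(cam,fn=None):
    c=capture(cam)
    if fn: cv2.imwrite(f'pics/{fn}.png',c['image'])
    return c
def K(c):
    h,w=c['image'].shape[:2]; f=h/2/np.tan(np.radians(c['fov_y'])/2)
    return f,c['cx'],c['cy']
def rot(c):
    q=c['orientation']; return R.from_quat([q[1],q[2],q[3],q[0]]).as_matrix()
def ray(c,u,v):
    f,cx,cy=K(c); d=np.array([(u-cx)/f,(v-cy)/f,1]); return np.array(c['origin'],float),rot(c)@d
def at_z(c,u,v,z):
    o,d=ray(c,u,v); return o+d*(z-o[2])/d[2]
def proj(c,p):
    f,cx,cy=K(c); q=rot(c).T@(np.array(p,float)-np.array(c['origin'])); return np.array([cx+f*q[0]/q[2],cy+f*q[1]/q[2]])
E
python3 - <<'E'
from h import *
import pickle
for n in ['top','side']:
    c=shot(n,n+'0'); pickle.dump(dict(c),open(n+'0.pkl','wb'))
    print(n,c['fov_y'],c['cx'],c['cy'],c['origin'],c['orientation'],[k for k in c])
s=ctrl.sense(); print({k:np.round(v,3) for k,v in s.items()}); print(ctrl.nose_length)
E
```

```text
pics
top 47.6503247354239 324.8414801049187 197.78555823183447 [ 369.61674033   60.26706047 1477.61626122] [-0.03470125  0.71241216 -0.69981609  0.03901511] ['image', 'fov_y', 'cx', 'cy', 'origin', 'orientation']
side 48.362730701693536 323.2964143890703 200.9217920407667 [ 53.03362433 883.99465077 630.84215514] [ 0.12687131 -0.21862496  0.83304539 -0.49207945] ['image', 'fov_y', 'cx', 'cy', 'origin', 'orientation']
{'time_s': np.float64(0.1), 'joints': array([-1.374,  0.313,  1.498, -0.   ,  1.331, -0.223]), 'dq': array([-0.   , -0.001, -0.001,  0.001,  0.001, -0.   ]), 'tau': array([ 2.0000e-03, -4.1290e+01, -2.6014e+01, -0.0000e+00,  3.0000e-03,
        0.0000e+00]), 'eef_pos': array([ 213.918, -479.215,  241.779]), 'ee_rot': array([-0.147, -0.692, -0.148,  0.692]), 'force': array([0.928, 0.179, 0.798]), 'wrist_torque': array([-0.028, -0.005,  0.062]), 'grip_width': np.float64(0.998)}
11.0
```

View pics/top0.png

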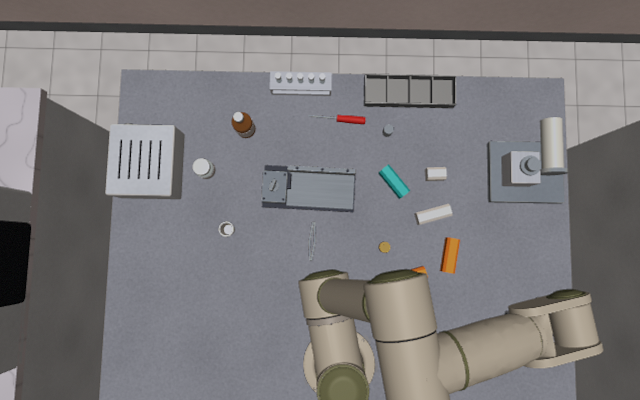

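View pics/side0.png

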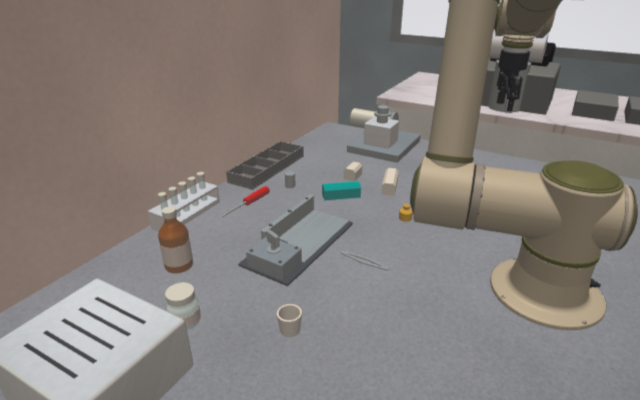

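The top view shows the jig at about (308,188), with its fence on the upper side and its housing on the left. There are two white bars, a long one at (434,214) and a short one at (437,174). The turquoise bar at (394,181) and the orange ones at (450,255) and (418,270) are decoys. The long one at (434,214) fits the description, and I'll enlarge it to confirm.

```bash
python3 - <<'E'
import cv2
im=cv2.imread('pics/top0.png')
a=cv2.resize(im[155:225,250:365],None,fx=6.5,fy=6.5,interpolation=cv2.INTER_CUBIC)
b=cv2.resize(im[155:285,365:475],None,fx=4.5,fy=4.5,interpolation=cv2.INTER_CUBIC)
cv2.imwrite('pics/jigcrop.png',a);cv2.imwrite('pics/barcrop.png',b)
im=cv2.imread('pics/side0.png')
cv2.imwrite('pics/sidejig.png',cv2.resize(im[190:285,235:360],None,fx=6,fy=6,interpolation=cv2.INTER_CUBIC))
E
```

```text
(no output)
```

View pics/jigcrop.png

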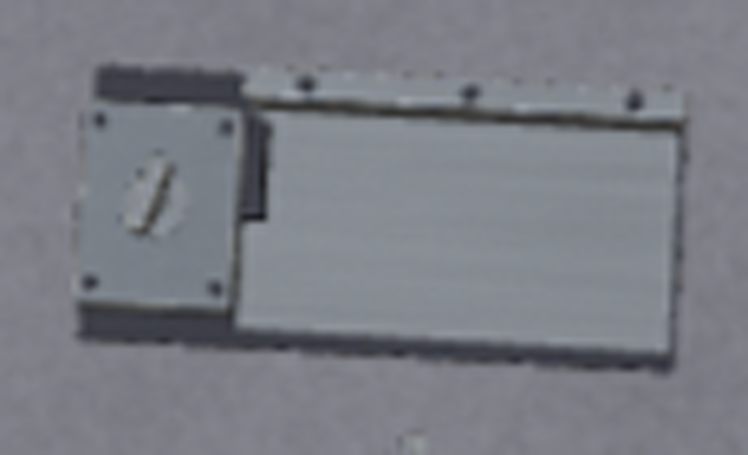

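View pics/barcrop.png

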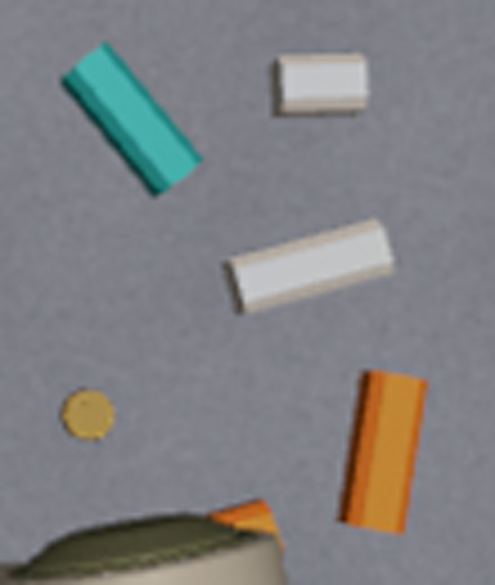

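View pics/sidejig.png

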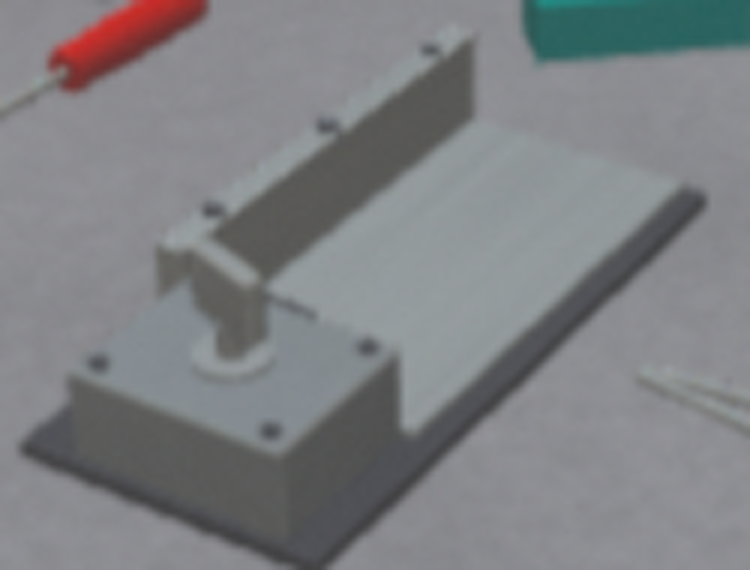

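The enlarged crops confirm the target: the white bar at (434,214) has about a 110:40 aspect and is the long one, and the one at (437,174) is the short one. Next I'll fit the jig, bar and key poses.

```bash
cat > fit.py <<'E'
from h import *
import pickle
from scipy.optimize import least_squares
T=pickle.load(open('top0.pkl','rb'));S=pickle.load(open('side0.pkl','rb'))
def up(U,V,s,ou,ov): return np.array([ou+(U+.5)/s-.5,ov+(V+.5)/s-.5])
tj=lambda U,V:(T,up(U,V,6.5,250,155)); sj=lambda U,V:(S,up(U,V,6,235,190))
obs=[((45,168,50),tj(95,103)),((45,90,50),tj(245,108)),((-55,168,50),tj(80,303)),((-55,90,50),tj(233,310)),
((64,-126,57),tj(686,90)),((50,-126,57),tj(684,121)),((-60,-126,12),tj(668,350)),((64,90,57),tj(243,70)),
((45,168,50),sj(72,378)),((-55,168,50),sj(287,455)),((-55,90,50),sj(400,350)),((50,-126,57),sj(470,38)),((-60,-126,12),sj(690,185))]
def J(p,P):
    c,s=np.cos(p[2]),np.sin(p[2]); return np.array([p[0]+c*P[0]-s*P[1],p[1]+s*P[0]+c*P[1],P[2]])
def res(p): return np.concatenate([proj(c,J(p,P))-uv for P,(c,uv) in obs])
x0=np.array([*at_z(T,308,188,12)[:2],0.05]); 
r=least_squares(res,x0,loss='soft_l1'); p=r.x
print('jig',p,'rms px',np.sqrt(np.mean(r.fun**2))); print(np.round(res(p).reshape(-1,2),1).tolist())
# key
a=at_z(T,*tj(168,155)[1],95)[:2]; b=at_z(T,*tj(133,236)[1],95)[:2]; print('key top ends',a,b,np.linalg.norm(a-b),'mid',(a+b)/2,'ang',np.degrees(np.arctan2(*(a-b)[::-1])))
c=at_z(S,*sj(198,247)[1],95)[:2]; d=at_z(S,*sj(258,290)[1],95)[:2]; print('side',c,d,np.linalg.norm(c-d),(c+d)/2)
mid=(a+b)/2; dd=mid-p[:2]; cs,sn=np.cos(p[2]),np.sin(p[2]); print('key in jig',cs*dd[0]+sn*dd[1],-sn*dd[0]+cs*dd[1])
# stop face in jig from top: edge at x=267 in crop
for U,V in [(268,120),(266,220)]:
    q=at_z(T,*tj(U,V)[1],44)[:2]-p[:2]; print('stop',cs*q[0]+sn*q[1],-sn*q[0]+cs*q[1])
# bar: top white face minAreaRect
hsv=cv2.cvtColor(T['image'],cv2.COLOR_BGR2HSV)
m=((hsv[...,2]>150)&(hsv[...,1]<60)).astype(np.uint8)
n,l,st,ce=cv2.connectedComponentsWithStats(m)
for i in range(1,n):
    if 365<ce[i][0]<475 and 150<ce[i][1]<285 and st[i][4]>30:
        ys,xs=np.nonzero(l==i); pts=np.array([at_z(T,u,v,38)[:2] for u,v in zip(xs,ys)],np.float32)
        print(ce[i],st[i],cv2.minAreaRect(pts),pts.mean(0))
pickle.dump(p,open('jig.pkl','wb'))
E
python3 fit.py
```

```text
jig [ 5.53162320e+02  8.65154797e+01 -3.07104273e-02] rms px 0.770322350906467
[[-1.7, -0.0], [-0.3, 0.4], [-1.4, 0.4], [-0.3, 0.5], [-0.1, 0.2], [0.0, -0.2], [0.1, 0.2], [0.1, -0.0], [-0.8, -1.8], [-0.2, -0.5], [1.1, -0.9], [0.8, -1.2], [-0.9, -0.8]]
key top ends [571.61434208 206.36334745] [532.66290083 221.7739747 ] 41.889165752477716 mid [552.13862146 214.06866108] ang -21.58557930426164
side [566.15671514 217.36066368] [530.69177638 230.06302845] 37.67110234755619 [548.42424576 223.71184607]
key in jig -4.939812949086429 127.46160314963987
stop 41.83358917280071 77.88610372352267
stop -7.7323660774857625 76.08953561135267
[436.75221239 172.45575221] [427 167  20  12 226] ((608.8211669921875, -305.65728759765625), (35.8311653137207, 61.26487731933594), 1.070966124534607) [ 608.96216 -306.1217 ]
[434.30394432 213.4037123 ] [416 204  37  20 431] ((476.8028259277344, -297.905029296875), (39.67391586303711, 111.63716888427734), 16.376510620117188) [ 476.67566 -297.22507]
```

```bash
cat > ov.py <<'E'
from fit import *
import sys
def rpt(P,o,a): c,s=np.cos(a),np.sin(a); return np.array([o[0]+c*P[0]-s*P[1],o[1]+s*P[0]+c*P[1],P[2]])
def overlay(c,segs,box,sc,fn):
    x0,y0,x1,y1=box; im=cv2.resize(c['image'][y0:y1,x0:x1],None,fx=sc,fy=sc,interpolation=cv2.INTER_CUBIC)
    for A,B,col in segs:
        q=[tuple(int(t) for t in ((proj(c,P)-[x0,y0])+.5)*sc-.5) for P in (A,B)]
        cv2.line(im,q[0],q[1],col,1,cv2.LINE_AA)
    cv2.imwrite(f'pics/{fn}.png',im)
def loop(pts,col): return [(pts[i],pts[(i+1)%len(pts)],col) for i in range(len(pts))]
def barsegs(o,a,L=110):
    h=L/2; s=[]
    for z,w in [(0,20),(32,20),(40,12)]: s+=loop([rpt((sx*w,sy*h,z),o,a) for sx,sy in [(1,1),(1,-1),(-1,-1),(-1,1)]],(0,0,255) if z else (255,0,0))
    return s
def keysegs(o,a):
    s=[]
    for z in (65,95): s+=loop([rpt((sx*19,sy*5,z),o,a) for sx,sy in [(1,1),(1,-1),(-1,-1),(-1,1)]],(0,0,255) if z>70 else (255,0,0))
    return s
def jigsegs(p):
    s=loop([J(p,(x,y,50)) for x,y in [(45,168),(45,90),(-55,90),(-55,168)]],(0,255,0))
    s+=loop([J(p,(x,y,57)) for x,y in [(64,90),(64,-126),(50,-126),(50,90)]],(0,255,255))
    s+=loop([J(p,(x,y,12)) for x,y in [(50,90),(50,-126),(-60,-126),(-60,90)]],(255,0,255))
    return s
E
python3 - <<'E'
from ov import *
ko=J(p,(-5,129,0))[:2]; print(ko)
ka=np.radians(-20)
s=jigsegs(p)+keysegs(ko,ka)
overlay(T,s,(250,155,365,225),6.5,'ovt1'); overlay(S,s,(235,190,360,285),6,'ovs1')
b=barsegs((476.7,-297.5),np.radians(16.4))
overlay(T,b,(405,160,465,235),8,'ovb1'); overlay(S,b,(335,155,415,205),9,'ovb2')
E
```

```text
jig [ 5.53162320e+02  8.65154797e+01 -3.07104273e-02] rms px 0.770322350906467
[[-1.7, -0.0], [-0.3, 0.4], [-1.4, 0.4], [-0.3, 0.5], [-0.1, 0.2], [0.0, -0.2], [0.1, 0.2], [0.1, -0.0], [-0.8, -1.8], [-0.2, -0.5], [1.1, -0.9], [0.8, -1.2], [-0.9, -0.8]]
key top ends [571.61434208 206.36334745] [532.66290083 221.7739747 ] 41.889165752477716 mid [552.13862146 214.06866108] ang -21.58557930426164
side [566.15671514 217.36066368] [530.69177638 230.06302845] 37.67110234755619 [548.42424576 223.71184607]
key in jig -4.939812949086429 127.46160314963987
stop 41.83358917280071 77.88610372352267
stop -7.7323660774857625 76.08953561135267
[436.75221239 172.45575221] [427 167  20  12 226] ((608.8211669921875, -305.65728759765625), (35.8311653137207, 61.26487731933594), 1.070966124534607) [ 608.96216 -306.1217 ]
[434.30394432 213.4037123 ] [416 204  37  20 431] ((476.8028259277344, -297.905029296875), (39.67391586303711, 111.63716888427734), 16.376510620117188) [ 476.67566 -297.22507]
[552.12570018 215.60818061]
```

View pics/ovt1.png

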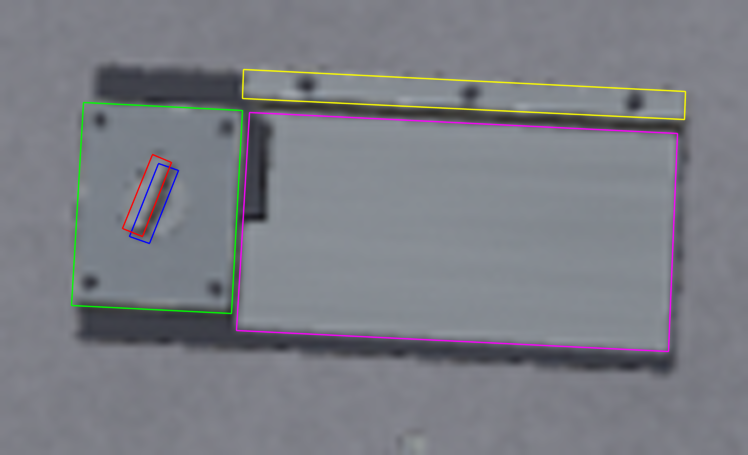

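View pics/ovs1.png

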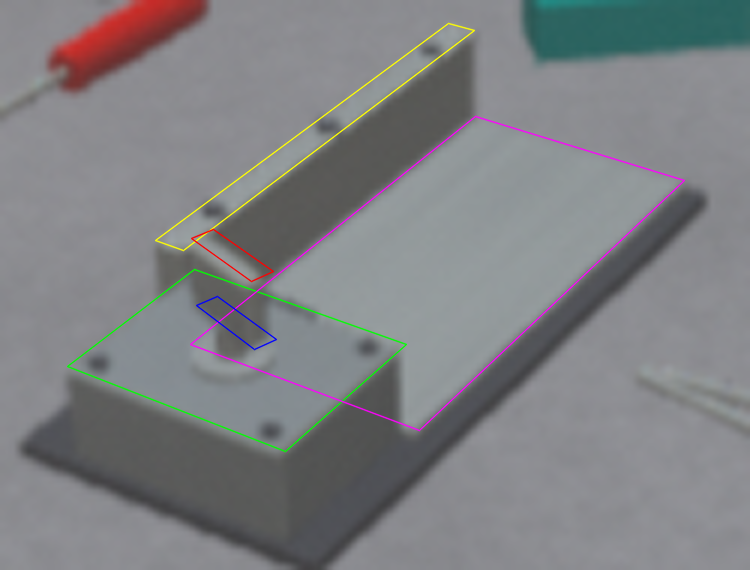

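View pics/ovb1.png

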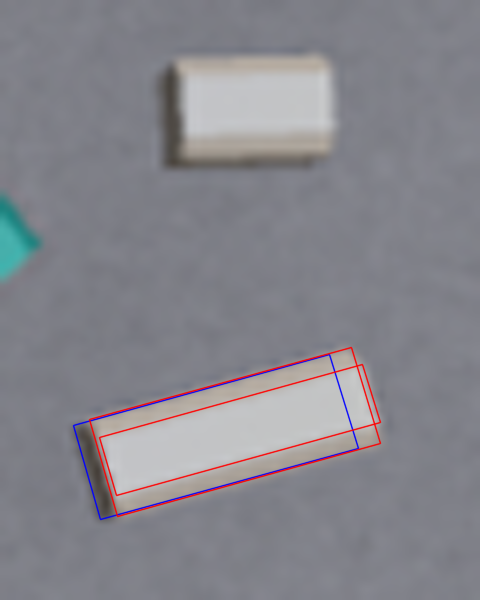

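View pics/ovb2.png

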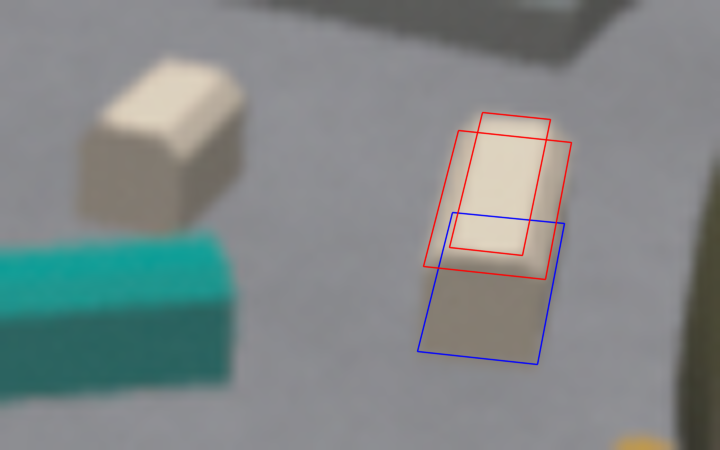

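```bash
cat > st.py <<'E'
from h import *
s=ctrl.sense(); q=s['ee_rot']; M=R.from_quat([q[1],q[2],q[3],q[0]]).as_matrix()
print('t',round(float(s['time_s']),2),'pos',np.round(s['eef_pos'],1),'j',np.round(s['joints'],2),'F',np.round(s['force'],1),'Tq',np.round(s['wrist_torque'],2),'w',round(float(s['grip_width']),3))
print('toolx',np.round(M[:,0],3),'yaw of tool y (deg)',round(float(np.degrees(np.arctan2(M[1,1],M[0,1]))),2))
E
python3 st.py
```

```text
t 0.1 pos [ 213.9 -479.2  241.8] j [-1.37  0.31  1.5  -0.    1.33 -0.22] F [0.9 0.2 0.8] Tq [-0.03 -0.    0.06] w 0.998
toolx [-0.     0.001 -1.   ] yaw of tool y (deg) -65.95
```

Request:
{"op": "step_arm", "data": {
  "commands": [
    [[0.47,0.96,-0.1],0.042],
    [[0.47,0.96,-0.1],0.042],
    [[0.47,0.96,-0.1],0.042],
    [[0.47,0.96,-0.1],0.042],
    [[0.47,0.96,-0.1],0.042]
  ],
  "gripper": -0.4
}}

```text
time_s: 0.6
eef_pos: [308.3, -285.7, 222.0]
ee_rot: [0.365, 0.606, 0.365, -0.606]
force: [1.5, -1.0, -1.2]
grip_width: 0.699
```

Request:
{"op": "step_arm", "data": {
  "commands": [
    [[0.47,0.96,-0.1],0.042],
    [[0.47,0.96,-0.1],0.042],
    [[0.47,0.96,-0.1],0.042],
    [[0.47,0.96,-0.1],0.042],
    [[0.47,0.96,-0.1],0.042]
  ]
}}

```text
time_s: 1.1
eef_pos: [402.3, -93.7, 202.1]
ee_rot: [0.542, 0.455, 0.541, -0.455]
force: [0.8, -0.8, -0.4]
grip_width: 0.699
```

Request:
{"op": "step_arm", "data": {
  "commands": [
    [[0.47,0.96,-0.1],0.042],
    [[0.47,0.96,-0.1],0.042],
    [[0.47,0.96,-0.1],0.042],
    [[0.47,0.96,-0.1],0.042],
    [[0.47,0.96,-0.1],0.042]
  ]
}}

```text
time_s: 1.6
eef_pos: [496.3, 98.4, 181.9]
ee_rot: [0.66, 0.255, 0.66, -0.255]
force: [1.1, 0.5, 0.2]
grip_width: 0.699
```

```bash
python3 st.py
```

```text
t 1.6 pos [496.3  98.4 181.9] j [-0.04  0.33  1.64 -0.    1.17 -0.87] F [1.1 0.5 0.2] Tq [-0.02 -0.03  0.02] w 0.699
toolx [-0. -0. -1.] yaw of tool y (deg) 47.78
```

Request:
{"op": "step_arm", "data": {
  "commands": [
    [[0.465,0.97,-0.27],0.041],
    [[0.465,0.97,-0.27],0.041],
    [[0.465,0.97,-0.27],0.041],
    [[0,0,0],0]
  ]
}}

```text
time_s: 2.0
eef_pos: [551.7, 216.5, 147.3]
ee_rot: [0.695, 0.123, 0.697, -0.123]
force: [-0.1, -1.3, 0.3]
grip_width: 0.7
```

```bash
python3 st.py; python3 - <<'E'
from h import *
c=shot('side'); im=c['image'][120:300,200:380]; cv2.imwrite('pics/s2.png',cv2.resize(im,None,fx=3.3,fy=3.3,interpolation=cv2.INTER_CUBIC))
c=shot('top'); im=c['image'][120:230,220:360]; cv2.imwrite('pics/t2.png',cv2.resize(im,None,fx=5,fy=5,interpolation=cv2.INTER_CUBIC))
E
```

```text
t 2.0 pos [551.7 216.5 147.3] j [ 0.18  0.55  1.41  0.    1.19 -1.05] F [-0.1 -1.3  0.3] Tq [-0.02  0.02 -0.02] w 0.7
toolx [-0.003  0.    -1.   ] yaw of tool y (deg) 70.0
```

View pics/s2.png

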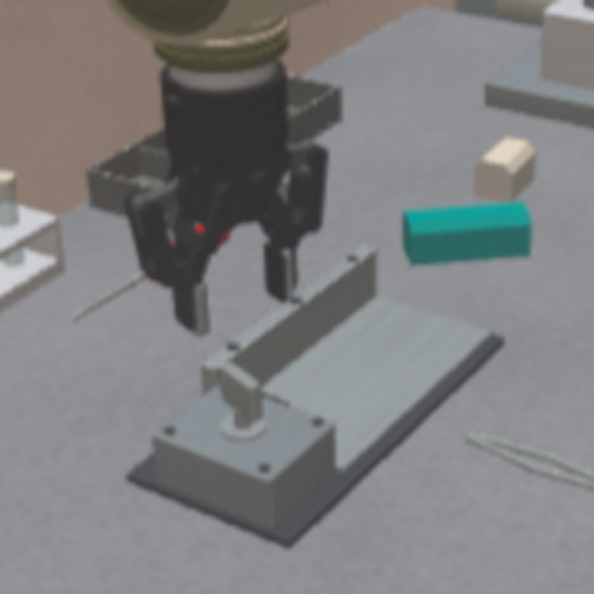

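The gripper is straddling above the key wing, with the wing at about (240,390) in the crop and the fingers to either side. I'll descend and grip it.

Request:
{"op": "step_arm", "data": {
  "commands": [
    [[0,0,-0.6],0],
    [[0,0,-0.6],0],
    [[0,0,-0.6],0],
    [[0,0,0],0]
  ]
}}

```text
time_s: 2.5
eef_pos: [550.1, 211.4, 75.7]
ee_rot: [0.694, 0.125, 0.697, -0.127]
force: [-0.2, -0.0, 0.2]
grip_width: 0.698
```

Request:
{"op": "step_arm", "data": {
  "commands": [
    [[0,0,0],0],
    [[0,0,0],0],
    [[0,0,0],0],
    [[0,0,0],0]
  ],
  "gripper": 1,
  "force": 40
}}

```text
time_s: 2.9
eef_pos: [553.6, 216.2, 79.8]
ee_rot: [0.698, 0.129, 0.694, -0.123]
force: [8.5, 19.3, -0.6]
grip_width: 0.107
```

```bash
python3 st.py
```

```text
t 2.9 pos [553.6 216.2  79.8] j [ 0.17  0.62  1.47  0.01  1.04 -1.04] F [ 8.5 19.3 -0.6] Tq [ 2.9  -1.08 -0.02] w 0.107
toolx [ 0.007  0.007 -1.   ] yaw of tool y (deg) 69.54
```

The grip closed on the wing (0.107 x 85 ≈ 9 mm, matching its 10 mm thickness), but there is about 20 N of side load. I'll relieve that before turning.

Request:
{"op": "step_arm", "data": {
  "commands": [
    [[0.03,0.08,-0.05],0],
    [[0,0,0],0],
    [[0,0,0],0]
  ]
}}

```text
time_s: 3.2
eef_pos: [554.0, 216.7, 79.5]
ee_rot: [0.697, 0.126, 0.695, -0.125]
force: [-6.1, 0.6, 19.6]
grip_width: 0.106
```

```bash
python3 st.py
```

```text
t 3.2 pos [554.  216.7  79.5] j [ 0.18  0.63  1.47  0.    1.04 -1.04] F [-6.1  0.6 19.6] Tq [-0.1   1.12 -0.01] w 0.106
toolx [ 0.004  0.001 -1.   ] yaw of tool y (deg) 69.61
```

Request:
{"op": "step_arm", "data": {
  "commands": [
    [[-0.02,0,0.05],0],
    [[0,0,0],-0.03],
    [[0,0,0],-0.03],
    [[0,0,0],-0.03]
  ]
}}

```text
time_s: 3.6
eef_pos: [553.7, 216.6, 79.6]
ee_rot: [0.673, 0.224, 0.669, -0.222]
force: [4.2, 2.1, 2.6]
grip_width: 0.108
```

```bash
python3 st.py
```

```text
t 3.6 pos [553.7 216.6  79.6] j [ 0.18  0.63  1.47  0.    1.04 -0.75] F [4.2 2.1 2.6] Tq [ 0.23 -0.68  0.24] w 0.108
toolx [ 0.005  0.001 -1.   ] yaw of tool y (deg) 53.19
```

The key turns with small forces at 0.24 N m, so I'll continue this part turn.

Request:
{"op": "step_arm", "data": {
  "commands": [
    [[0,0,0],-0.04],
    [[0,0,0],-0.04],
    [[0,0,0],-0.04],
    [[0,0,0],-0.04],
    [[0,0,0],-0.04]
  ]
}}

```text
time_s: 4.1
eef_pos: [553.6, 216.4, 79.6]
ee_rot: [0.57, 0.421, 0.568, -0.419]
force: [3.7, 1.5, 3.6]
grip_width: 0.109
```

```bash
python3 st.py
```

```text
t 4.1 pos [553.6 216.4  79.6] j [ 0.18  0.63  1.47 -0.    1.04 -0.12] F [3.7 1.5 3.6] Tq [ 0.09 -0.42  0.24] w 0.109
toolx [ 0.005  0.001 -1.   ] yaw of tool y (deg) 17.12
```

Request:
{"op": "step_arm", "data": {
  "commands": [
    [[0,0,0],-0.04],
    [[0,0,0],-0.04],
    [[0,0,0],0]
  ]
}}

```text
time_s: 4.4
eef_pos: [553.5, 216.5, 79.6]
ee_rot: [0.513, 0.488, 0.512, -0.486]
force: [3.1, 1.5, 6.1]
grip_width: 0.104
```

Request:
{"op": "step_arm", "data": {
  "commands": [
    [[0,0,0],0],
    [[0,0,0],0],
    [[0,0,0],0]
  ],
  "gripper": 0.4
}}

```text
time_s: 4.7
eef_pos: [551.8, 216.1, 77.7]
ee_rot: [0.513, 0.486, 0.513, -0.487]
force: [0.2, -0.2, -0.2]
grip_width: 0.298
```

Request:
{"op": "step_arm", "data": {
  "commands": [
    [[0,0,0],0],
    [[0,0,0],0],
    [[0,0,0],0]
  ],
  "gripper": 1
}}

```text
time_s: 5.0
eef_pos: [553.3, 216.2, 77.9]
ee_rot: [0.513, 0.488, 0.512, -0.486]
force: [6.3, 1.7, -3.2]
grip_width: 0.107
```

```bash
python3 st.py
```

```text
t 5.0 pos [553.3 216.2  77.9] j [0.18 0.63 1.47 0.   1.04 0.12] F [ 6.3  1.7 -3.2] Tq [ 0.15 -0.98 -0.18] w 0.107
toolx [ 0.003  0.001 -1.   ] yaw of tool y (deg) 2.99
```

Request:
{"op": "step_arm", "data": {
  "commands": [
    [[0.03,0,0],-0.04],
    [[0,0,0],-0.04],
    [[0,0,0],-0.04],
    [[0,0,0],-0.04],
    [[0,0,0],-0.04]
  ]
}}

```text
time_s: 5.5
eef_pos: [553.1, 216.4, 77.9]
ee_rot: [-0.336, -0.622, -0.336, 0.622]
force: [-1.2, 1.0, 2.0]
grip_width: 0.107
```

```bash
python3 st.py
```

```text
t 5.5 pos [553.1 216.4  77.9] j [0.18 0.63 1.47 0.   1.04 0.76] F [-1.2  1.   2. ] Tq [0.29 0.3  0.19] w 0.107
toolx [-0.001  0.    -1.   ] yaw of tool y (deg) -33.25
```

Request:
{"op": "step_arm", "data": {
  "commands": [
    [[0,0,0],-0.04],
    [[0,0,0],-0.04],
    [[0,0,0],-0.02]
  ]
}}

```text
time_s: 5.8
eef_pos: [553.0, 216.5, 77.9]
ee_rot: [-0.235, -0.667, -0.235, 0.667]
force: [-0.6, 1.4, 2.2]
grip_width: 0.107
```

```bash
python3 st.py
```

```text
t 5.8 pos [553.  216.5  77.9] j [0.18 0.63 1.47 0.   1.04 1.07] F [-0.6  1.4  2.2] Tq [0.46 0.39 0.26] w 0.107
toolx [-0.001  0.001 -1.   ] yaw of tool y (deg) -51.2
```

Another release and regrip, then the last part turn to the hard end.

Request:
{"op": "step_arm", "data": {
  "commands": [
    [[0,0,0],0],
    [[0,0,0],0],
    [[0,0,0],0]
  ],
  "gripper": 0.4
}}

```text
time_s: 6.1
eef_pos: [553.3, 216.1, 77.8]
ee_rot: [-0.236, -0.666, -0.236, 0.666]
force: [0.1, -0.4, -0.0]
grip_width: 0.297
```

Request:
{"op": "step_arm", "data": {
  "commands": [
    [[0,0,0],0],
    [[0,0,0],0],
    [[0,0,0],0]
  ],
  "gripper": 1
}}

```text
time_s: 6.4
eef_pos: [553.1, 216.4, 77.9]
ee_rot: [-0.236, -0.666, -0.236, 0.667]
force: [-3.1, 2.2, 2.3]
grip_width: 0.111
```

Request:
{"op": "step_arm", "data": {
  "commands": [
    [[0,0,0],-0.03],
    [[0,0,0],-0.02]
  ]
}}

```text
time_s: 6.6
eef_pos: [553.1, 216.4, 77.9]
ee_rot: [-0.182, -0.683, -0.182, 0.683]
force: [-3.8, 2.3, 2.3]
grip_width: 0.112
```

```bash
python3 st.py
```

```text
t 6.6 pos [553.1 216.4  77.9] j [0.18 0.63 1.47 0.   1.04 1.23] F [-3.8  2.3  2.3] Tq [0.41 0.5  0.25] w 0.112
toolx [-0.001  0.    -1.   ] yaw of tool y (deg) -60.15
```

Request:
{"op": "step_arm", "data": {
  "commands": [
    [[0,0,0],-0.02],
    [[0,0,0],-0.02]
  ]
}}

```text
time_s: 6.8
eef_pos: [553.0, 216.5, 77.9]
ee_rot: [-0.139, -0.693, -0.139, 0.693]
force: [-2.7, 2.8, 2.1]
grip_width: 0.109
```

```bash
python3 st.py
```

```text
t 6.8 pos [553.  216.5  77.9] j [0.18 0.63 1.47 0.   1.04 1.35] F [-2.7  2.8  2.1] Tq [0.42 0.5  0.24] w 0.109
toolx [-0.001  0.    -1.   ] yaw of tool y (deg) -67.3
```

Request:
{"op": "step_arm", "data": {
  "commands": [
    [[0,0,0],-0.02],
    [[0,0,0],-0.02]
  ]
}}

```text
time_s: 7.0
eef_pos: [553.0, 216.6, 78.0]
ee_rot: [-0.095, -0.7, -0.096, 0.701]
force: [-3.8, 3.8, 3.9]
grip_width: 0.112
```

```bash
python3 st.py
```

```text
t 7.0 pos [553.  216.6  78. ] j [0.18 0.63 1.47 0.   1.04 1.48] F [-3.8  3.8  3.9] Tq [0.55 0.54 0.89] w 0.112
toolx [-0.001  0.    -1.   ] yaw of tool y (deg) -74.47
```

The torque jumped to 0.89 N m, so this is the hard end. I'll release, lift and look.

Request:
{"op": "step_arm", "data": {
  "commands": [
    [[0,0,0],0.01],
    [[0,0,0],0],
    [[0,0,0],0],
    [[0,0,0],0]
  ],
  "gripper": -0.2
}}

```text
time_s: 7.4
eef_pos: [553.5, 216.1, 77.9]
ee_rot: [0.107, 0.699, 0.107, -0.699]
force: [0.7, 0.5, 0.3]
grip_width: 0.601
```

Request:
{"op": "step_arm", "data": {
  "commands": [
    [[0,0,0.9],0],
    [[0,0,0.9],0],
    [[0,0,0.9],0],
    [[0,-1,0],0.04],
    [[0,-1,0],0.04]
  ]
}}

```text
time_s: 7.9
eef_pos: [553.5, 135.7, 187.0]
ee_rot: [0.196, 0.68, 0.196, -0.679]
force: [0.8, -1.1, -0.7]
grip_width: 0.596
```

Request:
{"op": "step_arm", "data": {
  "commands": [
    [[-0.1,-1,0],0.04],
    [[-0.1,-1,0],0.04],
    [[-0.1,-1,0],0.04],
    [[-0.1,-1,0],0.04],
    [[-0.1,-1,0],0.04]
  ]
}}

```text
time_s: 8.4
eef_pos: [533.0, -65.5, 186.0]
ee_rot: [0.396, 0.586, 0.396, -0.586]
force: [0.8, -0.4, 1.3]
grip_width: 0.596
```

```bash
python3 st.py; python3 - <<'E'
from ov import *
c=capture('top')
s=[]
for y in (54,64): s.append((J(p,(50,y,44)),J(p,(-10,y,44)),(0,0,255) if y==54 else (255,0,0)))
overlay(c,s,(250,155,365,225),6.5,'t3')
E
```

```text
t 8.4 pos [533.  -65.5 186. ] j [-0.34  0.39  1.54 -0.    1.21  0.04] F [ 0.8 -0.4  1.3] Tq [ 0.04 -0.08  0.04] w 0.596
toolx [ 0. -0. -1.] yaw of tool y (deg) -21.93
jig [ 5.53162320e+02  8.65154797e+01 -3.07104273e-02] rms px 0.770322350906467
[[-1.7, -0.0], [-0.3, 0.4], [-1.4, 0.4], [-0.3, 0.5], [-0.1, 0.2], [0.0, -0.2], [0.1, 0.2], [0.1, -0.0], [-0.8, -1.8], [-0.2, -0.5], [1.1, -0.9], [0.8, -1.2], [-0.9, -0.8]]
key top ends [571.61434208 206.36334745] [532.66290083 221.7739747 ] 41.889165752477716 mid [552.13862146 214.06866108] ang -21.58557930426164
side [566.15671514 217.36066368] [530.69177638 230.06302845] 37.67110234755619 [548.42424576 223.71184607]
key in jig -4.939812949086429 127.46160314963987
stop 41.83358917280071 77.88610372352267
stop -7.7323660774857625 76.08953561135267
[436.75221239 172.45575221] [427 167  20  12 226] ((608.8211669921875, -305.65728759765625), (35.8311653137207, 61.26487731933594), 1.070966124534607) [ 608.96216 -306.1217 ]
[434.30394432 213.4037123 ] [416 204  37  20 431] ((476.8028259277344, -297.905029296875), (39.67391586303711, 111.63716888427734), 16.376510620117188) [ 476.67566 -297.22507]
```

View pics/t3.png

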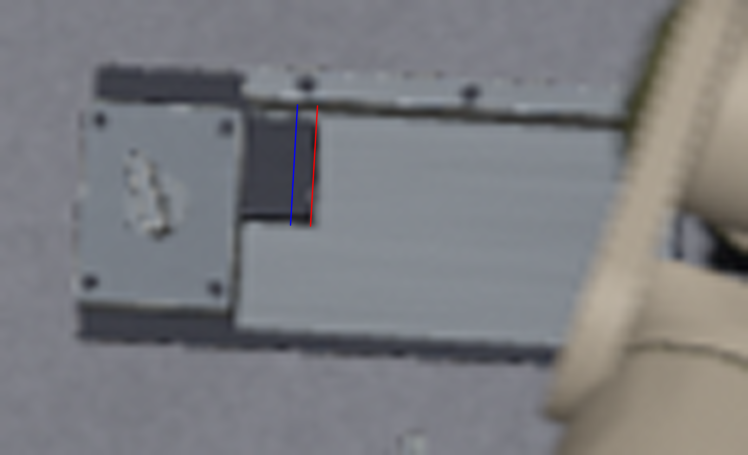

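The stop's end lies on the projected y = 54 mm line (red, about (313,165) in the crop), so it is fully out. The wing turned from -20° to about +16°, which agrees with 144° of turning. Now to the bar.

Request:
{"op": "step_arm", "data": {
  "commands": [
    [[-0.235,-0.967,-0.3],0.0355],
    [[-0.235,-0.967,-0.3],0.0355],
    [[-0.235,-0.967,-0.3],0.0355],
    [[-0.235,-0.967,-0.3],0.0355],
    [[-0.235,-0.967,-0.3],0.0355]
  ],
  "gripper": -1
}}

```text
time_s: 8.95
eef_pos: [485.8, -258.8, 125.5]
ee_rot: [0.542, 0.455, 0.541, -0.455]
force: [0.8, 0.6, -0.6]
grip_width: 0.998
```

Request:
{"op": "step_arm", "data": {
  "commands": [
    [[-0.22,-0.95,-0.3],0.0355],
    [[0,0,0],0]
  ]
}}

```text
time_s: 9.15
eef_pos: [475.9, -298.7, 112.3]
ee_rot: [0.564, 0.425, 0.565, -0.426]
force: [-0.0, 1.5, 0.3]
grip_width: 0.998
```

```bash
python3 st.py; python3 - <<'E' | tail -1
from ov import *
b=barsegs((476.7,-297.5),np.radians(16.4))
c=capture('side'); overlay(c,b,(290,110,470,240),4.4,'s4')
E
```

```text
t 9.15 pos [ 475.9 -298.7  112.3] j [-0.77  0.52  1.55 -0.    1.07 -1.05] F [-0.   1.5  0.3] Tq [0.02 0.04 0.03] w 0.998
toolx [-0.002  0.001 -1.   ] yaw of tool y (deg) 16.04
[434.30394432 213.4037123 ] [416 204  37  20 431] ((476.8028259277344, -297.905029296875), (39.67391586303711, 111.63716888427734), 16.376510620117188) [ 476.67566 -297.22507]
```

View pics/s4.png

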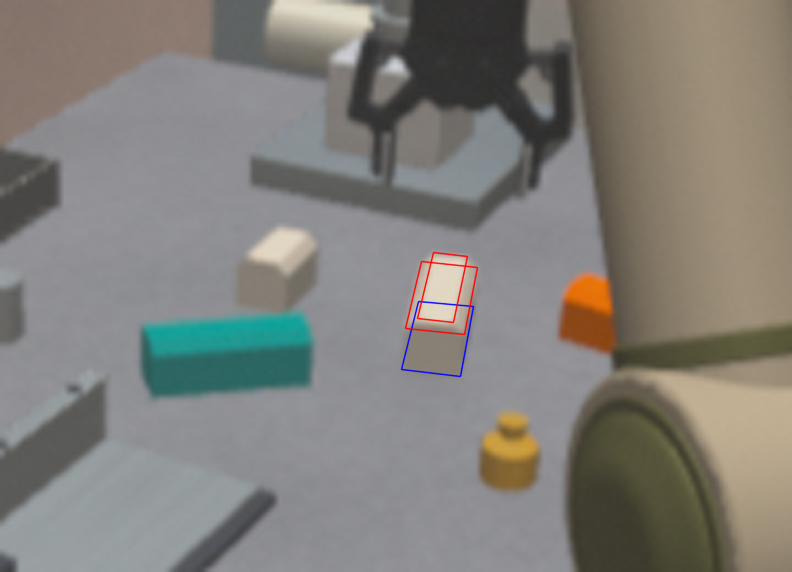

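Request:
{"op": "step_arm", "data": {
  "commands": [
    [[0,0,-0.7],0],
    [[0,0,-0.7],0],
    [[0,0,-0.7],0],
    [[0,0,-0.25],0],
    [[0,0,0],0]
  ]
}}

```text
time_s: 9.7
eef_pos: [477.6, -294.2, 19.4]
ee_rot: [0.565, 0.425, 0.566, -0.425]
force: [1.4, -0.0, 0.8]
grip_width: 0.996
```

```bash
python3 st.py
```

```text
t 9.7 pos [ 477.6 -294.2   19.4] j [-0.76  0.66  1.61  0.    0.88 -1.04] F [ 1.4 -0.   0.8] Tq [ 0.   -0.02  0.02] w 0.996
toolx [-0.001  0.001 -1.   ] yaw of tool y (deg) 16.14
```

Request:
{"op": "step_arm", "data": {
  "commands": [
    [[0,0,-0.08],0],
    [[0,0,0],0],
    [[0,0,0],0],
    [[0,0,0],0],
    [[0,0,0],0]
  ],
  "gripper": 1,
  "force": 40
}}

```text
time_s: 10.2
eef_pos: [477.8, -295.6, 17.8]
ee_rot: [0.566, 0.425, 0.565, -0.425]
force: [-1.8, -0.3, 6.2]
grip_width: 0.46
```

```bash
python3 st.py
```

```text
t 10.2 pos [ 477.8 -295.6   17.8] j [-0.76  0.66  1.61 -0.    0.87 -1.04] F [-1.8 -0.3  6.2] Tq [0.11 0.34 0.05] w 0.46
toolx [ 0.001 -0.001 -1.   ] yaw of tool y (deg) 16.13
```

Request:
{"op": "step_arm", "data": {
  "commands": [
    [[0,0,0.3],0],
    [[0,0,0.6],0],
    [[0,0,0.7],0],
    [[0,0,0.7],0],
    [[0,0.4,0],0]
  ]
}}

```text
time_s: 10.7
eef_pos: [478.8, -281.1, 112.5]
ee_rot: [0.568, 0.425, 0.562, -0.426]
force: [0.5, 0.8, -4.4]
grip_width: 0.464
```

```bash
python3 st.py
```

```text
t 10.7 pos [ 478.8 -281.1  112.5] j [-0.74  0.51  1.57 -0.    1.05 -1.02] F [ 0.5  0.8 -4.4] Tq [0.02 0.01 0.02] w 0.464
toolx [ 0.006 -0.005 -1.   ] yaw of tool y (deg) 16.04
```

Request:
{"op": "step_arm", "data": {
  "commands": [
    [[0.188,0.915,0],-0.01],
    [[0.188,0.915,0],-0.01],
    [[0.188,0.915,0],-0.01],
    [[0.188,0.915,0],-0.01],
    [[0.188,0.915,0],-0.01]
  ]
}}

```text
time_s: 11.2
eef_pos: [514.2, -93.4, 107.4]
ee_rot: [0.529, 0.468, 0.531, -0.468]
force: [0.2, -0.8, -4.3]
grip_width: 0.458
```

Request:
{"op": "step_arm", "data": {
  "commands": [
    [[0.188,0.915,0],-0.01],
    [[0.188,0.915,0],-0.01],
    [[0.188,0.915,0],-0.01],
    [[0.188,0.8,0],-0.01],
    [[0.15,0.6,0],-0.01]
  ]
}}

```text
time_s: 11.7
eef_pos: [549.9, 72.5, 107.3]
ee_rot: [-0.491, -0.508, -0.493, 0.509]
force: [1.0, -0.7, -3.5]
grip_width: 0.464
```

```bash
python3 st.py
```

```text
t 11.7 pos [549.9  72.5 107.3] j [-0.08  0.52  1.57  0.    1.05 -0.05] F [ 1.  -0.7 -3.5] Tq [-0.05 -0.06  0.04] w 0.464
toolx [-0.003  0.001 -1.   ] yaw of tool y (deg) -1.86
```

Request:
{"op": "step_arm", "data": {
  "commands": [
    [[0.07,0,-0.5],0],
    [[0.03,0,-0.5],0],
    [[0,0,-0.5],0],
    [[0,0,-0.1],0],
    [[0,0,0],0]
  ]
}}

```text
time_s: 12.2
eef_pos: [554.2, 70.1, 43.8]
ee_rot: [-0.491, -0.507, -0.493, 0.509]
force: [-0.3, -0.5, -4.5]
grip_width: 0.459
```

```bash
python3 st.py; python3 - <<'E' | tail -1
from ov import *
s=ctrl.sense()['eef_pos']
b=barsegs((s[0],s[1]-1.5),np.radians(-1.8)); b=[(A+[0,0,s[2]-17.8],B+[0,0,s[2]-17.8],c) for A,B,c in b]
p2=p+[1,.8,0]
b+=[(J(p,(50,54,44)),J(p,(-10,54,44)),(0,255,0))]
c=capture('side'); overlay(c,b,(225,150,375,285),4.4,'s5')
c=capture('top'); overlay(c,b,(250,155,365,225),6.5,'t5')
E
```

```text
t 12.2 pos [554.2  70.1  43.8] j [-0.08  0.62  1.6   0.    0.92 -0.05] F [-0.3 -0.5 -4.5] Tq [ 0.04 -0.04  0.01] w 0.459
toolx [-0.003  0.    -1.   ] yaw of tool y (deg) -1.86
[434.30394432 213.4037123 ] [416 204  37  20 431] ((476.8028259277344, -297.905029296875), (39.67391586303711, 111.63716888427734), 16.376510620117188) [ 476.67566 -297.22507]
```

View pics/s5.png

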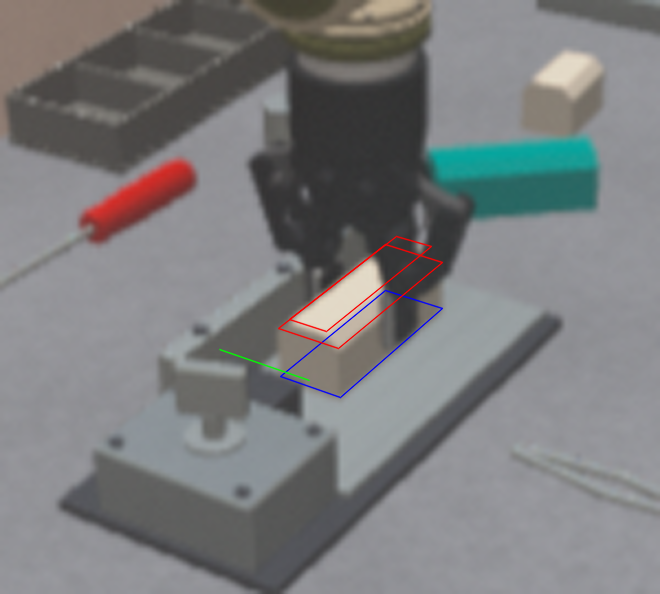

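View pics/t5.png

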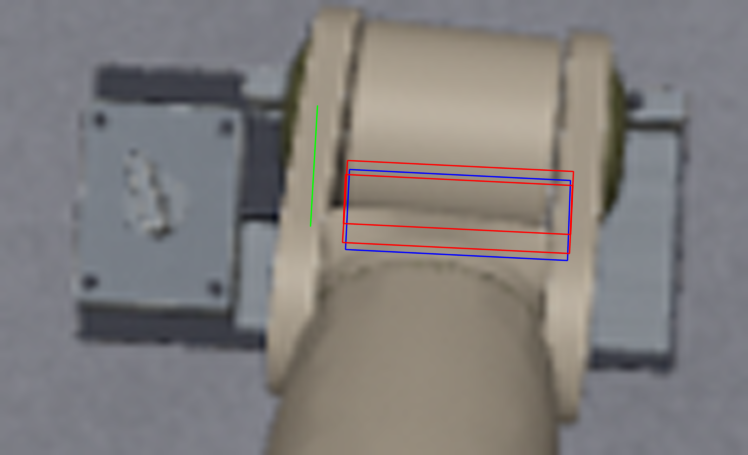

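Request:
{"op": "step_arm", "data": {
  "commands": [
    [[0,0.15,-0.1],0],
    [[0,0.15,-0.1],0],
    [[0,0,-0.05],0],
    [[0,0,0],0]
  ]
}}

```text
time_s: 12.7
eef_pos: [555.0, 81.9, 34.4]
ee_rot: [-0.492, -0.508, -0.492, 0.508]
force: [0.4, 1.4, -4.8]
grip_width: 0.461
```

```bash
python3 st.py
```

```text
t 12.7 pos [555.   81.9  34.4] j [-0.06  0.63  1.6  -0.    0.91 -0.03] F [ 0.4  1.4 -4.8] Tq [ 0.01  0.05 -0.01] w 0.461
toolx [-0.001 -0.    -1.   ] yaw of tool y (deg) -1.84
```

Request:
{"op": "step_arm", "data": {
  "commands": [
    [[0,0.1,0],0],
    [[0,0,0],0]
  ]
}}

```text
time_s: 12.9
eef_pos: [555.3, 85.9, 34.8]
ee_rot: [0.492, 0.508, 0.492, -0.508]
force: [0.6, -0.5, -4.4]
grip_width: 0.457
```

Request:
{"op": "step_arm", "data": {
  "commands": [
    [[0,0.03,0],0],
    [[0,0,0],0]
  ]
}}

```text
time_s: 13.1
eef_pos: [555.3, 86.1, 34.9]
ee_rot: [-0.492, -0.508, -0.491, 0.508]
force: [-0.2, -5.2, -3.8]
grip_width: 0.458
```

Request:
{"op": "step_arm", "data": {
  "commands": [
    [[0,0.03,0],0],
    [[0,0,0],0]
  ]
}}

```text
time_s: 13.3
eef_pos: [555.3, 86.3, 34.9]
ee_rot: [-0.492, -0.507, -0.491, 0.509]
force: [-1.7, -11.7, -1.8]
grip_width: 0.462
```

The bar end touches the stop at TCP y ≈ 86.0. I'll back off about 2 mm, then lower onto the bed.

Request:
{"op": "step_arm", "data": {
  "commands": [
    [[0,-0.11,0],0],
    [[0,0,-0.08],0],
    [[0,0,0],0]
  ]
}}

```text
time_s: 13.6
eef_pos: [555.0, 83.7, 31.0]
ee_rot: [-0.491, -0.508, -0.492, 0.508]
force: [0.2, 0.1, -4.6]
grip_width: 0.459
```

Request:
{"op": "step_arm", "data": {
  "commands": [
    [[0,0,-0.04],0],
    [[0,0,0],0]
  ]
}}

```text
time_s: 13.8
eef_pos: [555.3, 83.8, 29.9]
ee_rot: [0.492, 0.508, 0.492, -0.508]
force: [-0.1, 0.1, -4.1]
grip_width: 0.46
```

```bash
python3 st.py
```

```text
t 13.8 pos [555.3  83.8  29.9] j [-0.06  0.64  1.6   0.    0.9  -0.03] F [-0.1  0.1 -4.1] Tq [0.02 0.   0.01] w 0.46
toolx [ 0.  0. -1.] yaw of tool y (deg) -1.85
```

Request:
{"op": "step_arm", "data": {
  "commands": [
    [[0,0,-0.03],0],
    [[0,0,0],0]
  ]
}}

```text
time_s: 14.0
eef_pos: [555.3, 83.8, 29.8]
ee_rot: [0.492, 0.508, 0.492, -0.508]
force: [-4.9, 0.2, 8.3]
grip_width: 0.462
```

Request:
{"op": "step_arm", "data": {
  "commands": [
    [[0,0,-0.03],0],
    [[0,0,0],0]
  ]
}}

```text
time_s: 14.2
eef_pos: [555.3, 83.8, 29.7]
ee_rot: [0.492, 0.508, 0.492, -0.508]
force: [-10.2, -0.5, 19.8]
grip_width: 0.457
```

Request:
{"op": "step_arm", "data": {
  "commands": [
    [[0,0,0.05],0],
    [[0,0,0],0],
    [[0,0,0],0],
    [[0,0,0],0]
  ],
  "gripper": -0.16
}}

```text
time_s: 14.6
eef_pos: [555.3, 83.6, 29.4]
ee_rot: [-0.492, -0.508, -0.492, 0.508]
force: [-0.3, 0.4, 0.5]
grip_width: 0.582
```

Request:
{"op": "step_arm", "data": {
  "commands": [
    [[0,0,0.3],0],
    [[0,0,0.5],0],
    [[0,0,0.6],0],
    [[-0.5,0,0.4],0],
    [[-1,0,0],0]
  ]
}}

```text
time_s: 15.1
eef_pos: [497.2, 83.3, 104.3]
ee_rot: [0.493, 0.51, 0.49, -0.507]
force: [0.2, 0.1, -0.2]
grip_width: 0.58
```

```bash
python3 st.py; python3 - <<'E' | tail -1
from ov import *
q=p+[1,.8,0]
o=J(q,(0,-3,0)); b=barsegs(o[:2],q[2]); b=[(A+[0,0,12],B+[0,0,12],c) for A,B,c in b]
b+=jigsegs(q)
c=capture('side'); overlay(c,b,(225,150,375,285),4.4,'s6')
E
```

```text
t 15.1 pos [497.2  83.3 104.3] j [-0.07  0.42  1.74  0.    0.98 -0.03] F [ 0.2  0.1 -0.2] Tq [ 0.04 -0.01 -0.03] w 0.58
toolx [ 0.007 -0.    -1.   ] yaw of tool y (deg) -1.88
[434.30394432 213.4037123 ] [416 204  37  20 431] ((476.8028259277344, -297.905029296875), (39.67391586303711, 111.63716888427734), 16.376510620117188) [ 476.67566 -297.22507]
```

View pics/s6.png

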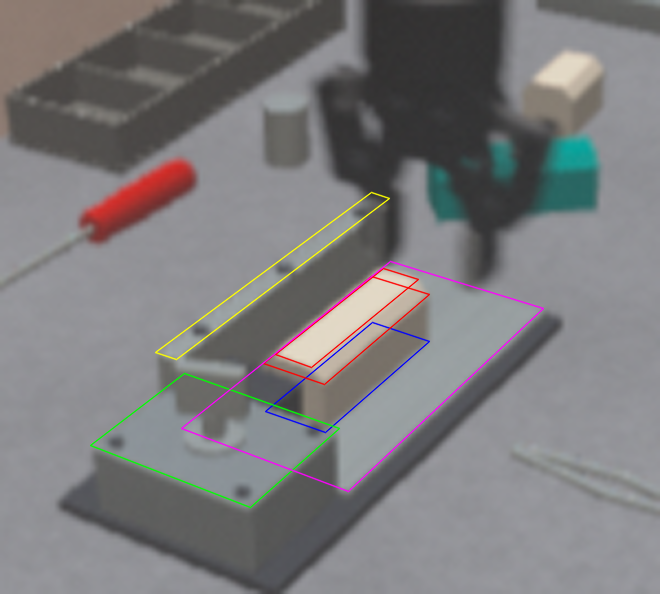

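The bar lies flat on the bed at about jig x 0, just short of the stop, and the overlay agrees. I'll close the fingers, turn the tool by 90° and push the bar to the fence from the -x side.

Request:
{"op": "step_arm", "data": {
  "commands": [
    [[0,0,0],-0.0455],
    [[0,0,0],-0.0455],
    [[0,0,0],-0.0455],
    [[0,0,0],-0.0455],
    [[0,0,0],-0.0455]
  ],
  "gripper": 1,
  "force": 60
}}

```text
time_s: 15.65
eef_pos: [495.4, 83.6, 102.2]
ee_rot: [0.281, 0.649, 0.281, -0.649]
force: [0.1, 0.5, -0.1]
grip_width: 0.004
```

Request:
{"op": "step_arm", "data": {
  "commands": [
    [[0,0,0],-0.0455],
    [[0,0,0],-0.0455],
    [[0,0,-0.3],-0.0455],
    [[0,0,-0.3],-0.0455],
    [[0,0,-0.3],-0.0455]
  ]
}}

```text
time_s: 16.15
eef_pos: [495.5, 83.6, 65.8]
ee_rot: [0.036, 0.706, 0.036, -0.706]
force: [-0.2, 0.1, 0.1]
grip_width: -0.004
```

Request:
{"op": "step_arm", "data": {
  "commands": [
    [[0,0,-0.4],-0.0455],
    [[0,0,-0.35],0],
    [[0,0,0],0]
  ]
}}

```text
time_s: 16.45
eef_pos: [494.5, 83.6, 34.7]
ee_rot: [0.012, -0.706, 0.012, 0.708]
force: [0.1, 0.5, -0.2]
grip_width: 0.0
```

```bash
python3 st.py
```

```text
t 16.45 pos [494.5  83.6  34.7] j [-0.07  0.54  1.78  0.    0.82  1.54] F [ 0.1  0.5 -0.2] Tq [-0.02 -0.   -0.  ] w 0.0
toolx [-0.002  0.    -1.   ] yaw of tool y (deg) -91.94
```

Request:
{"op": "step_arm", "data": {
  "commands": [
    [[0.3,-0.02,0],0],
    [[0.25,-0.02,0],0],
    [[0.05,0,0],0]
  ]
}}

```text
time_s: 16.75
eef_pos: [520.6, 81.8, 36.4]
ee_rot: [-0.012, 0.708, -0.012, -0.706]
force: [0.0, -0.5, 0.3]
grip_width: 0.005
```

Request:
{"op": "step_arm", "data": {
  "commands": [
    [[0.1,0,0],0],
    [[0.1,0,0],0],
    [[0,0,0],0]
  ]
}}

```text
time_s: 17.05
eef_pos: [527.1, 82.1, 35.5]
ee_rot: [0.012, -0.707, 0.012, 0.707]
force: [-2.0, -0.4, 2.0]
grip_width: -0.001
```

```bash
python3 st.py
```

```text
t 17.05 pos [527.1  82.1  35.5] j [-0.07  0.59  1.69  0.    0.87  1.54] F [-2.  -0.4  2. ] Tq [0.02 0.27 0.  ] w -0.001
toolx [-0.001  0.    -1.   ] yaw of tool y (deg) -91.95
```

Request:
{"op": "step_arm", "data": {
  "commands": [
    [[0.1,-0.003,0],0],
    [[0.1,-0.003,0],0],
    [[0.1,-0.003,0],0],
    [[0.1,-0.003,0],0]
  ]
}}

```text
time_s: 17.45
eef_pos: [542.5, 81.7, 35.4]
ee_rot: [0.012, -0.706, 0.012, 0.708]
force: [-5.1, 0.5, 3.8]
grip_width: 0.002
```

Request:
{"op": "step_arm", "data": {
  "commands": [
    [[0.08,-0.003,0],0],
    [[0.08,-0.003,0],0]
  ]
}}

```text
time_s: 17.65
eef_pos: [548.9, 81.4, 35.4]
ee_rot: [0.012, -0.706, 0.012, 0.708]
force: [-6.0, 0.6, 4.0]
grip_width: 0.004
```

```bash
python3 st.py
```

```text
t 17.65 pos [548.9  81.4  35.4] j [-0.06  0.62  1.62  0.    0.9   1.54] F [-6.   0.6  4. ] Tq [0.07 0.83 0.  ] w 0.004
toolx [-0.002  0.    -1.   ] yaw of tool y (deg) -91.94
```

Request:
{"op": "step_arm", "data": {
  "commands": [
    [[0.05,0,0],0],
    [[0.05,0,0],0]
  ]
}}

```text
time_s: 17.85
eef_pos: [552.6, 81.5, 35.4]
ee_rot: [0.012, -0.706, 0.012, 0.708]
force: [-15.4, 1.2, 11.5]
grip_width: -0.0
```

Request:
{"op": "step_arm", "data": {
  "commands": [
    [[0.05,0,0],0],
    [[0,0,0],0]
  ]
}}

```text
time_s: 18.05
eef_pos: [552.7, 81.6, 35.3]
ee_rot: [0.012, -0.704, 0.012, 0.71]
force: [-18.5, -0.0, 14.8]
grip_width: 0.001
```

```bash
python3 st.py
```

```text
t 18.05 pos [552.7  81.6  35.3] j [-0.06  0.63  1.6  -0.    0.92  1.54] F [-18.5  -0.   14.8] Tq [-0.07  2.9  -0.04] w 0.001
toolx [-0.008  0.    -1.   ] yaw of tool y (deg) -91.92
```

The bar is on the fence: contact at TCP x = 552.7 against an expected ~553. I'll back off, rise, and go for the chamfer (world x ≈ 568, z ≈ 48).

Request:
{"op": "step_arm", "data": {
  "commands": [
    [[-0.2,0,0],0],
    [[-0.2,0,0.3],0],
    [[0,0,0.4],0],
    [[0,0,0.2],0],
    [[0,0,0],0]
  ]
}}

```text
time_s: 18.55
eef_pos: [540.5, 81.2, 72.5]
ee_rot: [-0.012, 0.708, -0.012, -0.706]
force: [0.3, -0.3, -0.3]
grip_width: -0.001
```

```bash
python3 st.py; python3 - <<'E' | tail -1
from ov import *
q=p+[1,.8,0]
o=J(q,(30,-3,0)); b=barsegs(o[:2],q[2]); b=[(A+[0,0,12],B+[0,0,12],c) for A,B,c in b]
b+=[(J(q,(50,54,44)),J(q,(-10,54,44)),(0,255,0))]
c=capture('side'); overlay(c,b,(225,150,375,285),4.4,'s7')
overlay(c,[],(225,150,375,285),4.4,'s7b')
E
```

```text
t 18.55 pos [540.5  81.2  72.5] j [-0.07  0.55  1.63  0.    0.96  1.54] F [ 0.3 -0.3 -0.3] Tq [-0.01  0.03  0.02] w -0.001
toolx [ 0.003 -0.    -1.   ] yaw of tool y (deg) -91.96
[434.30394432 213.4037123 ] [416 204  37  20 431] ((476.8028259277344, -297.905029296875), (39.67391586303711, 111.63716888427734), 16.376510620117188) [ 476.67566 -297.22507]
```

View pics/s7.png

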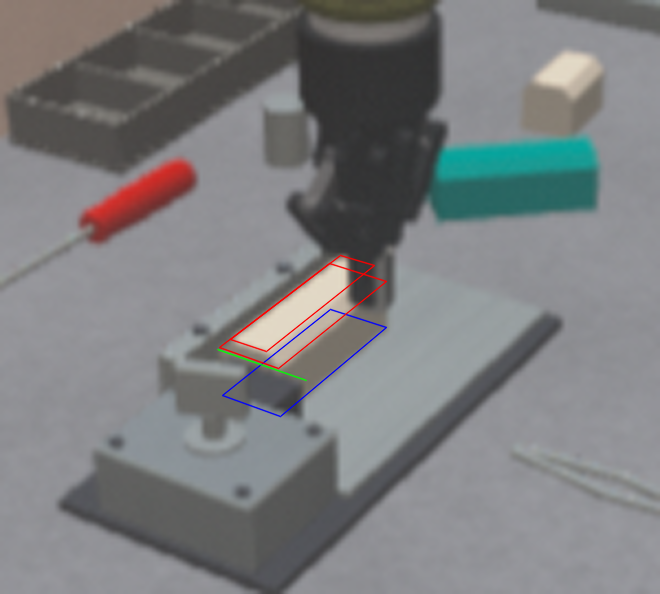

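View pics/s7b.png

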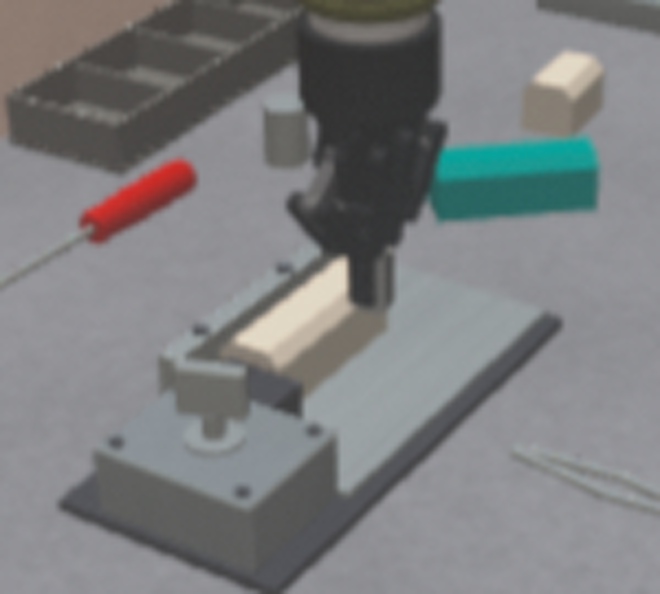

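The bar sits against the fence and square, with a gap of about 2 mm to the stop. I'll nudge its far end gently up to the stop before the final press.

Request:
{"op": "step_arm", "data": {
  "commands": [
    [[0,-0.7,0],0],
    [[0,-0.7,0],0],
    [[0,-0.65,0],0],
    [[0.5,0,-0.1],0],
    [[0.48,0,-0.2],0]
  ]
}}

```text
time_s: 19.1
eef_pos: [579.5, -1.7, 59.0]
ee_rot: [-0.013, 0.707, -0.013, -0.707]
force: [-0.1, -0.0, 0.1]
grip_width: -0.002
```

Request:
{"op": "step_arm", "data": {
  "commands": [
    [[0,0,-0.3],0],
    [[0,0,-0.2],0],
    [[0,0,0],0]
  ]
}}

```text
time_s: 19.4
eef_pos: [577.2, -0.3, 37.6]
ee_rot: [0.012, -0.706, 0.012, 0.708]
force: [-0.7, 0.0, -0.2]
grip_width: -0.004
```

```bash
python3 st.py
```

```text
t 19.4 pos [ 5.772e+02 -3.000e-01  3.760e+01] j [-0.2   0.66  1.54 -0.    0.94  1.4 ] F [-0.7  0.  -0.2] Tq [ 0.    0.03 -0.01] w -0.004
toolx [-0.004  0.001 -1.   ] yaw of tool y (deg) -91.94
```

Request:
{"op": "step_arm", "data": {
  "commands": [
    [[0.05,0.15,0],0],
    [[0,0.1,0],0],
    [[0,0,0],0]
  ]
}}

```text
time_s: 19.7
eef_pos: [580.9, 10.0, 39.9]
ee_rot: [-0.012, 0.707, -0.012, -0.707]
force: [-0.4, 0.7, 0.1]
grip_width: -0.001
```

Request:
{"op": "step_arm", "data": {
  "commands": [
    [[0,0.08,0],0],
    [[0,0,0],0]
  ]
}}

```text
time_s: 19.9
eef_pos: [580.8, 12.8, 39.7]
ee_rot: [-0.012, 0.707, -0.012, -0.707]
force: [-0.2, -0.4, 1.0]
grip_width: -0.001
```

Request:
{"op": "step_arm", "data": {
  "commands": [
    [[0,0.05,0],0],
    [[0,0,0],0]
  ]
}}

```text
time_s: 20.1
eef_pos: [580.9, 14.5, 39.6]
ee_rot: [-0.012, 0.707, -0.012, -0.707]
force: [0.1, 0.0, 0.9]
grip_width: 0.003
```

Request:
{"op": "step_arm", "data": {
  "commands": [
    [[0,0.05,0],0],
    [[0,0,0],0]
  ]
}}

```text
time_s: 20.3
eef_pos: [581.0, 16.1, 39.6]
ee_rot: [-0.012, 0.707, -0.012, -0.707]
force: [-0.1, -4.5, 0.9]
grip_width: 0.002
```

Request:
{"op": "step_arm", "data": {
  "commands": [
    [[0,0.05,0],0],
    [[0,0,0],0]
  ]
}}

```text
time_s: 20.5
eef_pos: [581.0, 16.3, 39.7]
ee_rot: [-0.011, 0.707, -0.013, -0.707]
force: [-1.9, -15.1, 1.2]
grip_width: 0.002
```

Request:
{"op": "step_arm", "data": {
  "commands": [
    [[0,0.04,0],0],
    [[0,0,0],0]
  ]
}}

```text
time_s: 20.7
eef_pos: [581.0, 16.8, 39.8]
ee_rot: [-0.01, 0.707, -0.014, -0.707]
force: [-2.9, -21.5, 1.1]
grip_width: -0.003
```

Contact reads 15 to 21 N at once, so the bar is already up to the stop. I'm backing off now so the stop doesn't creep.

Request:
{"op": "step_arm", "data": {
  "commands": [
    [[0,-0.2,0],0],
    [[0,-0.2,0],0],
    [[0,-0.1,0.4],0],
    [[0,0,0.6],0],
    [[-0.6,0,0],0]
  ]
}}

```text
time_s: 21.2
eef_pos: [559.5, -0.5, 82.2]
ee_rot: [-0.012, 0.709, -0.012, -0.705]
force: [-0.3, 0.6, -0.2]
grip_width: 0.001
```

```bash
python3 st.py; python3 - <<'E' | tail -1
from ov import *
q=p+[1,.8,0]
c=capture('side'); overlay(c,[(J(q,(50,54,44)),J(q,(-10,54,44)),(0,255,0))],(235,190,340,285),6,'s8')
c=capture('top'); 
overlay(c,[(J(p,(50,54,44)),J(p,(-10,54,44)),(0,0,255))],(250,155,365,225),6.5,'t8')
E
```

```text
t 21.2 pos [ 5.595e+02 -5.000e-01  8.220e+01] j [-0.21  0.56  1.58  0.    0.99  1.39] F [-0.3  0.6 -0.2] Tq [-0.04 -0.01  0.  ] w 0.001
toolx [ 0.007 -0.001 -1.   ] yaw of tool y (deg) -91.97
[434.30394432 213.4037123 ] [416 204  37  20 431] ((476.8028259277344, -297.905029296875), (39.67391586303711, 111.63716888427734), 16.376510620117188) [ 476.67566 -297.22507]
```

View pics/s8.png

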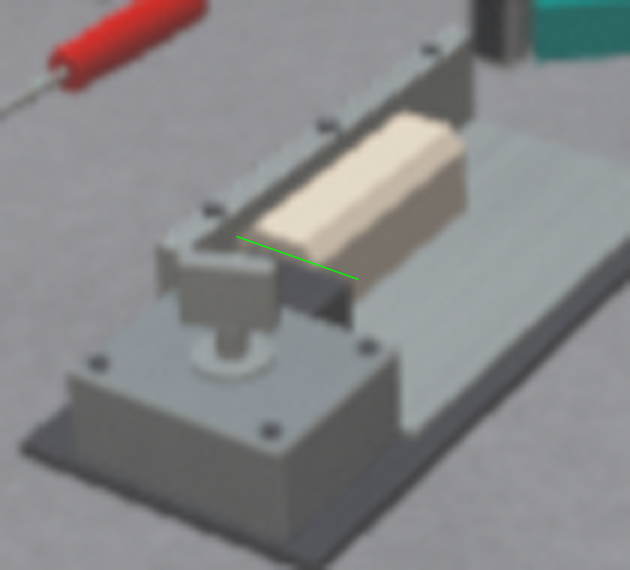

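View pics/t8.png

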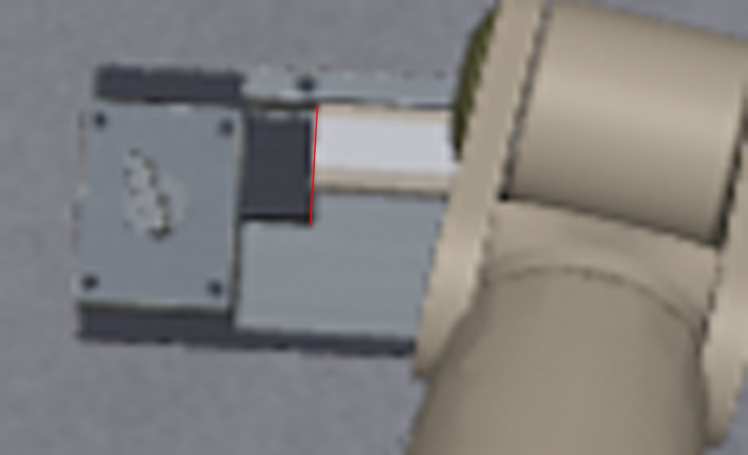

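The bar's end now meets the stop at (315,150), the stop is still on the y = 54 line, and the bar lies along the fence. Next is the final press on the chamfer, at the bar's mid-length.

Request:
{"op": "step_arm", "data": {
  "commands": [
    [[-0.33,0.5,0],0],
    [[0,0.7,0],0],
    [[0,0.7,-0.1],0],
    [[0,0.2,-0.2],0],
    [[0,0,0],0]
  ]
}}

```text
time_s: 21.8
eef_pos: [543.2, 84.8, 66.1]
ee_rot: [0.012, -0.706, 0.011, 0.708]
force: [-0.5, -0.3, -0.2]
grip_width: 0.0
```

```bash
python3 st.py
```

```text
t 21.8 pos [543.2  84.8  66.1] j [-0.06  0.57  1.62  0.    0.96  1.54] F [-0.5 -0.3 -0.2] Tq [-0.02 -0.   -0.01] w 0.0
toolx [-0.002  0.    -1.   ] yaw of tool y (deg) -91.86
```

Request:
{"op": "step_arm", "data": {
  "commands": [
    [[0.15,-0.02,0.02],0],
    [[0,0,0],0]
  ]
}}

```text
time_s: 22.0
eef_pos: [550.8, 82.1, 68.6]
ee_rot: [-0.012, 0.707, -0.013, -0.707]
force: [0.1, 0.4, -0.2]
grip_width: 0.003
```

Request:
{"op": "step_arm", "data": {
  "commands": [
    [[0.1,0,-0.1],0],
    [[0,0,0],0]
  ]
}}

```text
time_s: 22.2
eef_pos: [554.0, 82.6, 63.9]
ee_rot: [0.012, -0.707, 0.012, 0.707]
force: [-0.1, 0.4, 0.5]
grip_width: 0.002
```

```bash
python3 st.py
```

```text
t 22.2 pos [554.   82.6  63.9] j [-0.06  0.59  1.59  0.    0.97  1.54] F [-0.1  0.4  0.5] Tq [0.03 0.08 0.02] w 0.002
toolx [-0.  0. -1.] yaw of tool y (deg) -92.01
```

Request:
{"op": "step_arm", "data": {
  "commands": [
    [[0.05,0,-0.08],0],
    [[0,0,0],0]
  ]
}}

```text
time_s: 22.4
eef_pos: [555.6, 83.1, 60.7]
ee_rot: [0.012, -0.707, 0.012, 0.707]
force: [-0.3, -0.6, 0.0]
grip_width: 0.003
```

Request:
{"op": "step_arm", "data": {
  "commands": [
    [[0.04,0,-0.04],0],
    [[0,0,0],0]
  ]
}}

```text
time_s: 22.6
eef_pos: [557.3, 83.3, 59.3]
ee_rot: [0.012, -0.707, 0.012, 0.707]
force: [0.4, -0.4, -0.5]
grip_width: 0.003
```

```bash
python3 st.py
```

```text
t 22.6 pos [557.3  83.3  59.3] j [-0.06  0.6   1.58  0.    0.96  1.55] F [ 0.4 -0.4 -0.5] Tq [0.04 0.02 0.01] w 0.003
toolx [-0.  0. -1.] yaw of tool y (deg) -91.96
```

Request:
{"op": "step_arm", "data": {
  "commands": [
    [[0.03,0,-0.03],0],
    [[0,0,0],0]
  ]
}}

```text
time_s: 22.8
eef_pos: [558.5, 83.3, 58.2]
ee_rot: [0.012, -0.707, 0.012, 0.707]
force: [0.1, 0.8, -0.0]
grip_width: 0.002
```

Request:
{"op": "step_arm", "data": {
  "commands": [
    [[0.03,0,-0.03],0],
    [[0,0,0],0]
  ]
}}

```text
time_s: 23.0
eef_pos: [558.8, 83.3, 58.0]
ee_rot: [0.012, -0.706, 0.012, 0.708]
force: [-9.1, -0.4, 13.4]
grip_width: -0.004
```

```bash
python3 st.py
```

```text
t 23.0 pos [558.8  83.3  58. ] j [-0.06  0.61  1.57 -0.    0.96  1.55] F [-9.1 -0.4 13.4] Tq [-0.17  1.57 -0.  ] w -0.004
toolx [-0.003 -0.    -1.   ] yaw of tool y (deg) -91.94
```

Contact is on the chamfer, with the tip corner at about z 47 and a force of (-9, +13) N. I'll build it up a little.

Request:
{"op": "step_arm", "data": {
  "commands": [
    [[0.03,0,-0.01],0],
    [[0,0,0],0],
    [[0,0,0],0]
  ]
}}

```text
time_s: 23.3
eef_pos: [558.9, 83.3, 57.9]
ee_rot: [0.012, -0.705, 0.012, 0.709]
force: [-16.7, -2.3, 21.0]
grip_width: -0.001
```

```bash
python3 st.py
```

```text
t 23.3 pos [558.9  83.3  57.9] j [-0.06  0.61  1.57 -0.    0.97  1.55] F [-16.7  -2.3  21. ] Tq [-0.2   2.75 -0.07] w -0.001
toolx [-0.005 -0.    -1.   ] yaw of tool y (deg) -91.92
```

The diagonal push holds at 17 N by 21 N, but bed friction (µ about 0.7, from the earlier slide) could take up most of the fence share. I'll shift the push to more +x and less down, so the fence is clearly loaded.

Request:
{"op": "step_arm", "data": {
  "commands": [
    [[0.02,0,0.03],0],
    [[0,0,0],0],
    [[0,0,0],0]
  ]
}}

```text
time_s: 23.6
eef_pos: [558.9, 83.3, 58.0]
ee_rot: [0.012, -0.704, 0.012, 0.71]
force: [-16.0, -2.2, 13.5]
grip_width: 0.002
```

```bash
python3 st.py
```

```text
t 23.6 pos [558.9  83.3  58. ] j [-0.06  0.61  1.57 -0.    0.97  1.55] F [-16.   -2.2  13.5] Tq [-0.27  2.75 -0.09] w 0.002
toolx [-0.008 -0.    -1.   ] yaw of tool y (deg) -91.92
```

Request:
{"op": "step_arm", "data": {
  "commands": [
    [[0.03,0,0.01],0],
    [[0.03,0,0.01],0],
    [[0,0,0],0],
    [[0,0,0],0]
  ]
}}

```text
time_s: 24.0
eef_pos: [559.1, 83.4, 58.1]
ee_rot: [0.012, -0.702, 0.012, 0.712]
force: [-26.1, -3.2, 15.3]
grip_width: -0.0
```

```bash
python3 st.py
```

```text
t 24.0 pos [559.1  83.4  58.1] j [-0.06  0.61  1.56 -0.    0.98  1.55] F [-26.1  -3.2  15.3] Tq [-0.43  4.32 -0.01] w -0.0
toolx [-0.014 -0.    -1.   ] yaw of tool y (deg) -91.9
```

Request:
{"op": "step_arm", "data": {
  "commands": [
    [[0,0,0],0],
    [[0,0,0],0],
    [[0,0,0],0],
    [[0,0,0],0],
    [[0,0,0],0]
  ]
}}

```text
time_s: 24.5
eef_pos: [559.2, 83.4, 58.1]
ee_rot: [0.012, -0.702, 0.012, 0.712]
force: [-25.9, -2.7, 15.9]
grip_width: 0.003
```

```bash
python3 st.py; python3 - <<'E' | tail -1
from ov import *
q=p+[1,.8,0]
o=J(q,(30,-1,0)); b=barsegs(o[:2],q[2]); b=[(A+[0,0,12],B+[0,0,12],c) for A,B,c in b]
c=capture('side'); overlay(c,[],(235,180,345,275),6,'s9'); overlay(c,b,(235,180,345,275),6,'s9o')
c=capture('top'); overlay(c,[(J(p,(50,54,44)),J(p,(-10,54,44)),(0,0,255))],(250,155,365,225),6.5,'t9'); cv2.imwrite('pics/t9f.png',c['image'])
E
python3 st.py
```

```text
t 24.5 pos [559.2  83.4  58.1] j [-0.06  0.61  1.56 -0.    0.98  1.55] F [-25.9  -2.7  15.9] Tq [-0.47  4.28 -0.01] w 0.003
toolx [-0.014 -0.    -1.   ] yaw of tool y (deg) -91.9
[434.30394432 213.4037123 ] [416 204  37  20 431] ((476.8028259277344, -297.905029296875), (39.67391586303711, 111.63716888427734), 16.376510620117188) [ 476.67566 -297.22507]
t 24.6 pos [559.2  83.4  58.1] j [-0.06  0.61  1.56 -0.    0.98  1.55] F [-26.6  -2.5  16.9] Tq [-0.5   4.3  -0.06] w 0.0
toolx [-0.014 -0.    -1.   ] yaw of tool y (deg) -91.9
```

View pics/s9.png

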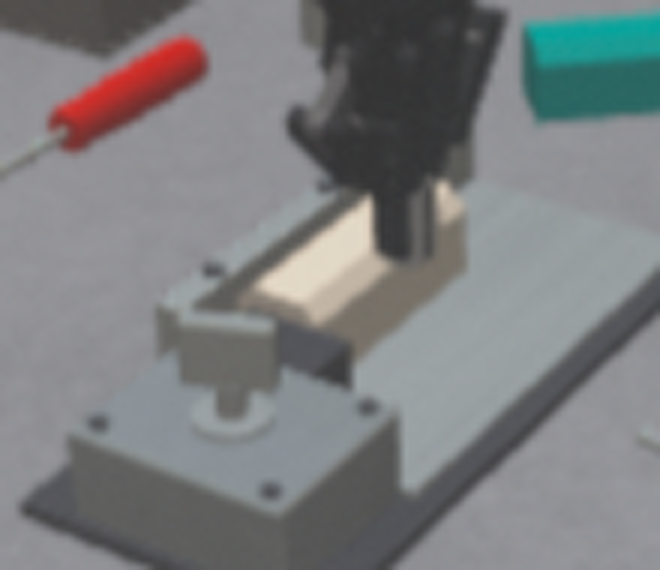

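View pics/s9o.png

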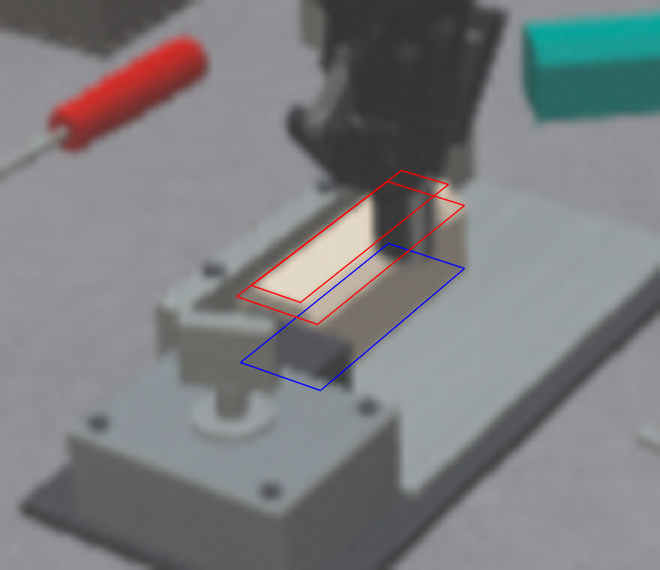

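View pics/t9f.png

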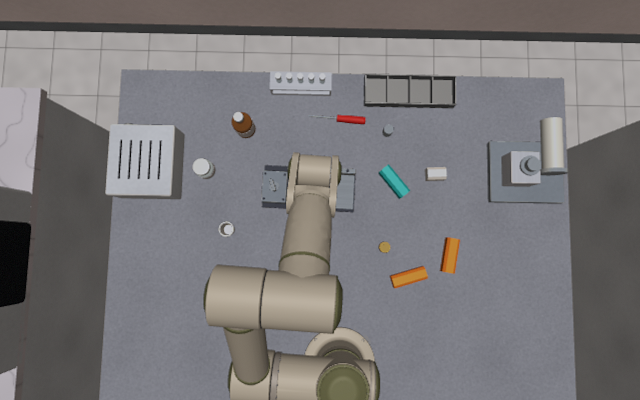

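The side view shows the fingertip on the chamfer at (405,250), with the bar flat, along the fence and up to the stop. The top view shows the bystanders in their starting places. The push is steady at 26 N towards the fence and 16 N down, so I'm handing in.

```bash
python3 - <<'E'
from rig import ticket
print(ticket.finish_job())
E
python3 st.py
```

```text
the job is handed in; nothing more can be done
None
the job is handed in; nothing more can be done
```

I wound the key to its hard end, seated the long white bar in the corner, and handed the job in at about 24.6 s while still pushing. No verdict was reported.

**Key:** I turned it about 144° clockwise in three part turns, releasing and regripping in between, until the torque jumped from about 0.25 to 0.9 N m. In the picture the stop's end lies on the y = 54 mm line.

**Bar:** I set it flat on the bed, slid it square against the fence, and nudged its end up to the stop. That nudge reached about 21 N, more than the 15 N the stop holds. The arm moved only about 0.5 mm as the force rose, and the pictures afterwards still show the stop fully out.

**Final push:** I pressed the closed fingertips on the bar's 45° chamfer at mid-length. For the last half second the push was steady at about 26 N towards the fence and 16 N down. Allowing for bed friction, I estimate at least 12 N on the fence and about 20 N on the bed; these contact forces could not be measured directly.

**Other checks:** The last pictures agree with the bar being seated at about jig x 30, y -1 mm, and show the visible bystanders where they started. In the side view the bar model sits about 1 px off, which is within the camera calibration.

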